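# Lock the bottle nest onto the labelling turntable

## Robot

A 6-joint arm with a two-finger parallel gripper is mounted at the origin on the work surface. World frame = base frame: x ahead of the robot, y to its left, z up, the work surface at z = 0. Lengths are in m, angles in rad, forces in N, time in s.
With the tool pointing down it reaches from about 0.425 to 1.125 m from the base axis. Payload 14.9 kg.
Tool frame: the origin (TCP) lies on the centre line of the jaws, within the pads' length; the fingertips stand 8 mm ahead of it and the grasp point (between the pads) lies 11 mm behind it; z points along the fingers, y is the direction in which the jaws open and shut (so a half turn about z gives the same grasp; the last joint's range is limited). The gripper opens to 91 mm and grips with 3 to 60 N. Pads are 32 mm wide; open, the fingers measure 118 mm over their backs; the gripper's body (76 mm by 178 mm) begins 60 mm behind the grasp point.
Start: joints at [1.231, 0.379, 1.734, -0, 1.028, -0.033], TCP at [0.211, 0.667, 0.222] pointing down, gripper open.
Joint ranges: [-2.77, 2.77], [-0.74, 2.19], [0, 2.66], [-1.06, 4.2], [0.31, 2.87], [-3.08, 3.08]. Speed limits (rad/s): [1.89, 1.89, 2.39, 3.14, 3.14, 3.14].

## Interface

Orientations are given as a unit quaternion [w, x, y, z].
In Python, from station import arm gives the robot as it stands.
- The arm moves only by the tool send_rows, never from a script. Its argument "targets" is a list of rows, each a list of 3 entries, a list of its own where there are three numbers: the shift along the world's x, y, z in cm, then the turn, a rotation vector about the world's x, y, z in rad, then the opening, from 0 (shut) to 1 (fully open). In form: [[[tx, ty, tz], [rx, ry, rz], hand], ...]. A call has 1 to 12 rows; each row is the pose to reach, as a shift and turn from the pose commanded when the call began; what a row does not reach only later rows make up. A row lasts 1/8 s, in which the tool goes at most 62.5 mm and 10.7 degrees, less where a joint would pass 70% of its speed; a pose out of reach is approached as far as the arm can. A call with a gripper value outside its range is refused whole. The fingers move at their own pace and stop on an object; "force" is the grip in N (left out, the last holds). Time passes only in rows, so rows that repeat a pose let the fingers close. It gives the time, the measured TCP pose, the force and the opening at its end, in the units of the state.
- arm.sense(): the state, without advancing time (a new reading comes with each control period).
- arm.grab_frame(name): name is "scene" or "top"; returns a dict with "pixels" (420x560x3 uint8, blue, green, red), "z_map" (420x560 float32, m along the optical axis (not along the pixel's ray), 0 where there is no reading), "fx", "fy", "cx", "cy" (pixels), "k1" (the pictures are not rectified: a ray, as slopes to the right and down, at radius r is drawn at 1 + k1 r^2 times it, then the intrinsics apply), "pose" (4x4, takes a point from camera to world coordinates). Camera axes: x right, y down, z forward; pixel columns grow to the right and rows downward; lengths in m; the calibration is good to about 2 mm. A picture is of the moment at which its call begins.
- arm.job_done(): hands the job in, once; it reports no verdict.
The state is a dict: "time_s": time; "joint_pos": joint angles; "joint_velocities": joint speeds; "joint_torque": joint torques, N m; "tool_pos": TCP position; "eef_rot": TCP orientation; "force": force on the tool from outside, world axes, zero at the start; "torque": the same for the moment, N m; "gripper_width": opening from 0.0 (shut) to 1.0 (fully open).
Only numpy, scipy, OpenCV 4.12 (cv2) and the standard library are available. Lean on these libraries where they do the work, as an engineer would, in place of code of your own. Each camera call takes 0.05 s, during which the arm holds its last target. There are 200 camera calls.

## Task

Take the oblong bottle nest standing on the bench and fit it on the labelling turntable: enter its two lugs through the slots of the collar, push it down against the spring, turn it clockwise (seen from above) to the stop and let it rise into its notches, so that it stays locked upright by itself. Work by feel and never force it: push with about 20 N at most and stop turning as soon as it meets the stop. Leave the round nest, the bottles and the tape roll where they stand, and let go of the nest at the end.

Things in the scene. Friction and masses are not known exactly. Their poses are not given: they have to be found in the camera images.
- nest: Oblong grey plastic bottle nest, 0.11-0.22 kg, standing loose and upright on the bench on its steel stem. Origin: centre of the stem's underside, z up. Stem: 26 mm diameter, height 0 to 26. Two lugs at its foot point along +x and -x, to 20.3 mm from the axis, each 6 mm wide (y), 6 mm high (height 0 to 6). A half turn about z makes no difference.
- nest_block (a point): Centre of the nest's block, 44 mm above the nest's origin, same axes. The block spans heights 26 to 62 mm, is 60 mm long (x, the direction of the lugs) by 44 mm wide (y: grip it across this), with an open 48 x 32 mm pocket, 30 mm deep, in its top.
- station: Fixed labelling turntable: grey housing 170 mm (x) by 200 mm (y) by 50 mm high; a label roll of 68 mm diameter, top at 63 mm (its pin at 87 mm), stands 137 mm towards -y from its centre. Origin: centre of the underside, z up. The collar stands on the middle of its top.
- collar_top (a point): On the collar's upright axis, level with its top, 69 mm above the bench; axes of the station. Aluminium collar: 54 mm across, 19 mm high, bore 30-32 mm. Two opposite slots, 10.6 mm wide, let the lugs in from above; they lie along this x axis give or take 20 degrees: the spindle is braked (holds 4 N m) at an angle to be found by feel or sight.
- seat (a point): Floor of the collar's lug track, 19 mm below collar_top. The track is 46 mm across, open from the floor to 9 mm up, below the lip. From each slot it runs 52 degrees clockwise (from above) to a notch 10.6 mm wide with its ceiling at 14 mm, and ends there at a solid stop; counter-clockwise it is blocked. Nest's underside above the seat: under 3 mm to turn, 8 mm when locked.
- plunger_top (a point): Where the top of the sprung plunger (steel, 22 mm diameter, in the collar's bore) stands when free: 16 mm above the seat, 3 mm below collar_top. It pushes up with 4 N there, 0.5 N more per mm, 12 N when flush with the seat. The nest sinks 3 mm from the collar's top onto it when the lugs find the slots, and the plunger lifts the lugs into the notches.
- round_nest: Round grey plastic nest, 52 mm diameter, 62 mm high, on the same stem; stands on the bench, not to be used or disturbed. It may stand in either of the two nest places. Origin: centre of its underside.
- flask_a: Square amber bottle 34 x 34 mm with black cap, 98 mm high, loose bystander. Origin: centre of its underside.
- flask_b: Another such bottle, loose bystander. Origin: centre of its underside.
- tape: Roll of brown tape standing flat, 90 mm diameter, 48 mm high, loose bystander. Origin: centre of its underside.
There are look-alikes about, which are no part of the job. Leave any orange or purple look-alike of the nest alone.

How it is judged:
By the outcome, as a careful person would: the job done as asked, in the order asked, and still so for the second after the job is handed in, with the robot touching nothing.
It also fails if it takes over 59 s, if anything falls off the work surface, if the arm or the gripper's body presses on something with over 40 N, if the wrist force passes 120 N, or if a joint passes its speed limit or range.

## Working session

There is one attempt and no reset: what is moved stays moved. The work goes in short steps, Python scripts to look and compute and a tool call to move; the robot and the scene stay as the last step left them, time stands still between calls to the robot, and variables do not carry over. Pictures are saved under pics/ and viewed, about 8 in all and at most 12, crops included, and the job is handed in when it is done.

Besides the shell and the picture viewer there is one more tool, called after "Call:" by a JSON object that holds its "name" and its "arguments". send_rows: Moves the arm, as the interface text tells. Its arguments: {"type":"object","properties":{"targets":{"type":"array","items":{"type":"array"}},"force":{"type":"number"}},"required":["targets"]}

```bash
mkdir -p pics; cat > h.py <<'E'
import numpy as np, cv2
from station import arm
def grab(n,tag):
    f=arm.grab_frame(n); cv2.imwrite(f'pics/{tag}.png',f['pixels']); np.save(f'pics/{tag}.npy',f['z_map']); 
    np.savez(f'pics/{tag}.npz',**f); return f
def pt(f,u,v,z=None):
    """pixel -> world; on plane z if given, else depth"""
    u=np.atleast_1d(np.float64(u));v=np.atleast_1d(np.float64(v))
    a=(u-f['cx'])/f['fx'];b=(v-f['cy'])/f['fy'];x,y=a.copy(),b.copy()
    for _ in range(8):
        s=1+f['k1']*(x*x+y*y);x=a/s;y=b/s
    d=np.stack([x,y,np.ones_like(x)],-1)@f['pose'][:3,:3].T; o=f['pose'][:3,3]
    if z is None: t=f['z_map'][v.round().astype(int),u.round().astype(int)]
    else: t=(z-o[2])/d[:,2]
    return o+d*t[:,None]
def cloud(f):
    v,u=np.mgrid[:420,:560]; return pt(f,u.ravel(),v.ravel()).reshape(420,560,3)
E
python3 - <<'E'
from h import *
for n in('top','scene'):
    f=grab(n,n+'0'); print(n,f['fx'],f['k1'],f['pose'].round(3).tolist())
print(arm.sense())
E
```

```text
top 473.3379945850209 -0.13041286944179936 [[-0.028, -0.994, 0.103, 0.488], [-1.0, 0.028, -0.003, 0.114], [-0.0, -0.103, -0.995, 0.999], [0.0, 0.0, 0.0, 1.0]]
scene 471.93372965660257 0.048515270586177626 [[-0.388, 0.799, -0.46, 1.01], [0.922, 0.334, -0.197, 0.3], [-0.003, -0.5, -0.866, 0.876], [0.0, 0.0, 0.0, 1.0]]
{'time_s': 0.1, 'joint_pos': array([ 1.23065830e+00,  3.79374263e-01,  1.73473767e+00, -2.20263553e-05,
        1.02853294e+00, -3.33431239e-02]), 'joint_velocities': array([-1.73561363e-04, -1.03337897e-03, -1.38655182e-03, -5.94557593e-05,
        4.25997938e-04, -7.73205770e-04]), 'joint_torque': array([-4.04832035e-04, -7.65024090e+01, -4.35306180e+01,  6.51378371e-02,
        3.96715023e-02, -1.48218504e-05]), 'tool_pos': array([0.21131924, 0.66695465, 0.22133359]), 'eef_rot': array([-8.84094832e-05,  1.52790923e-01,  9.88258396e-01, -5.18712721e-04]), 'force': array([-0.54390612, -0.67964958,  0.21425837]), 'torque': array([ 0.01024254,  0.02640811, -0.0100914 ]), 'gripper_width': 1.001363268449653}
```

View pics/top0.png

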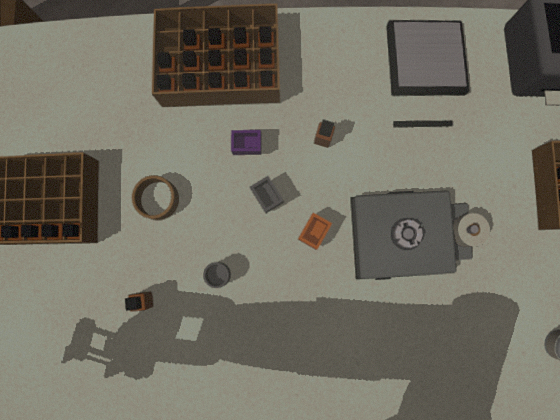

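View pics/scene0.png

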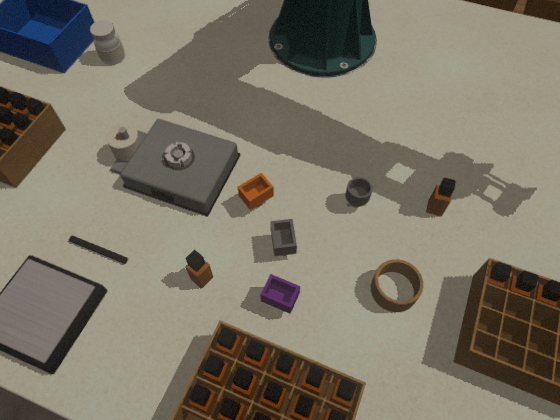

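Top view: the grey nest is at about (267,194), with the orange look-alike at (314,231), purple at (246,142) and the round nest at (217,274). The collar is at (408,233). Scene view: nest (284,237), collar (178,154).

```bash
python3 - <<'E'
from h import *
for n,c,k in(('top',(267,194),(408,233)),('scene',(284,237),(178,154))):
    f=dict(np.load(f'pics/{n}0.npz')); C=cloud(f)
    X=C[...,2]
    v,u=np.mgrid[:420,:560]
    m=(abs(u-c[0])<28)&(abs(v-c[1])<28)&(X>.050)&(X<.072)
    hsv=cv2.cvtColor(f['pixels'],cv2.COLOR_BGR2HSV); m&=hsv[...,1]<90
    P=C[m]; r=cv2.minAreaRect((P[:,:2]*1000).astype(np.float32)); print(n,'nest',m.sum(),r,np.median(P[:,2]))
    # contour of block by ray to top plane
    m2=(abs(u-k[0])<30)&(abs(v-k[1])<30)&(X>.060)&(X<.078); P=C[m2]
    print(' collar',m2.sum(),cv2.minEnclosingCircle((P[:,:2]*1000).astype(np.float32)),np.median(P[:,2]))
    m3=(abs(u-k[0])<100)&(abs(v-k[1])<70)&(X>.042)&(X<.058);P=C[m3];print(' housing',m3.sum(),cv2.minAreaRect((P[:,:2]*1000).astype(np.float32)),np.median(P[:,2]))
    a=[cv2.resize(f['pixels'][q[1]-30:q[1]+30,q[0]-32:q[0]+32],(400,375),interpolation=cv2.INTER_CUBIC) for q in(c,k)]
    np.save(f'pics/{n}_c.npy',np.hstack(a))
cv2.imwrite('pics/crop1.png',cv2.resize(np.vstack([np.load('pics/top_c.npy'),np.load('pics/scene_c.npy')]),(640,600)))
E
```

```text
top nest 311 ((616.841796875, 142.5618896484375), (60.601959228515625, 44.11282730102539), 30.25864601135254) 0.06270866392205587
 collar 467 ((528.5282592773438, -137.81199645996094), 27.836389541625977) 0.06961734221825633
 housing 7679 ((529.5768432617188, -105.56869506835938), (172.68101501464844, 325.9062805175781), 1.1026349067687988) 0.051100003263332416
scene nest 381 ((618.5100708007812, 143.05441284179688), (62.162540435791016, 44.06229782104492), 30.165021896362305) 0.06056072821519176
 collar 411 ((530.2141723632812, -135.1482696533203), 29.492910385131836) 0.06675999387286569
 housing 5934 ((530.6492919921875, -105.18482971191406), (172.5921173095703, 374.33648681640625), 0.6575043797492981) 0.04894819395424549
```

View pics/crop1.png

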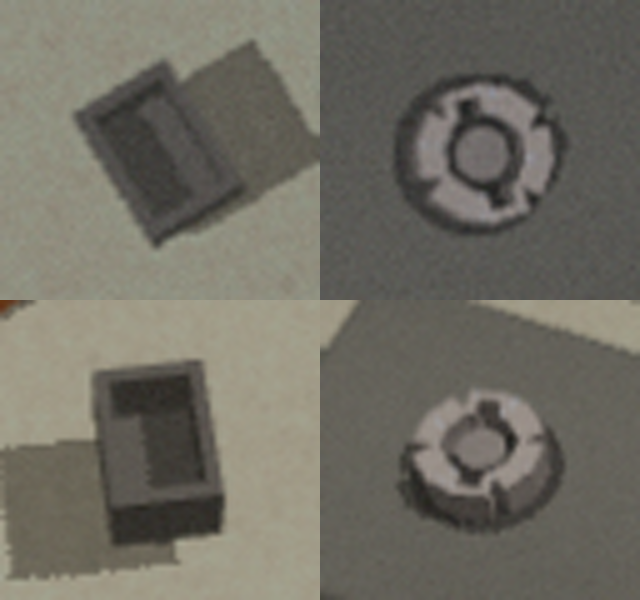

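Slots are near +18° and the nest's long axis is at +30°. I'll move above the nest and check the slot angle numerically at the same time.

Call:
{"name": "send_rows", "arguments": {"targets": [[[40.6, -52.4, -4], [0, 0, 0.83], 1], [[40.6, -52.4, -4], [0, 0, 0.83], 1], [[40.6, -52.4, -4], [0, 0, 0.83], 1], [[40.6, -52.4, -4], [0, 0, 0.83], 1], [[40.6, -52.4, -4], [0, 0, 0.83], 1], [[40.6, -52.4, -4], [0, 0, 0.83], 1], [[40.6, -52.4, -4], [0, 0, 0.83], 1], [[40.6, -52.4, -4], [0, 0, 0.83], 1], [[40.6, -52.4, -4], [0, 0, 0.83], 1], [[40.6, -52.4, -4], [0, 0, 0.83], 1], [[40.6, -52.4, -4], [0, 0, 0.83], 1], [[40.6, -52.4, -4], [0, 0, 0.83], 1]], "force": 40}}

```text
time_s: 1.6
tool_pos: [0.6186, 0.141, 0.1814]
eef_rot: [-0.0, -0.257, 0.966, -0.0]
force: [-1.4, 0.2, -0.5]
gripper_width: 0.998
```

```bash
python3 - <<'E'
from h import *
for n,k,ps in(('top',(408,233),[(468,105),(500,200),(483,152)]),('scene',(178,154),[(488,408-300),(470,475-300),(478,442-300)])):
    f=dict(np.load(f'pics/{n}0.npz'))
    p=np.array([(k[0]-32+(a-320)/5,k[1]-30+b/5) for a,b in ps])
    P=pt(f,p[:,0],p[:,1],.069)[:,:2];d=P[0]-P[1];print(n,P.round(4).tolist(),np.degrees(np.arctan2(d[1],d[0])),np.linalg.norm(d))
    # annulus: bright collar top at z~.069
    g=cv2.cvtColor(f['pixels'],cv2.COLOR_BGR2GRAY); v,u=np.mgrid[:420,:560];m=(g>120)&(abs(u-k[0])<18)&(abs(v-k[1])<18)
    W=pt(f,u[m],v[m],.069)[:,:2]*1000; print(m.sum(),cv2.minEnclosingCircle(W.astype(np.float32)),W.mean(0))
    # dark sectors at r 17-22 on the plane
    c=np.array(cv2.minEnclosingCircle(W.astype(np.float32))[0])
    w=(abs(u-k[0])<20)&(abs(v-k[1])<20);Q=pt(f,u[w],v[w],.069)[:,:2]*1000-c;r=np.hypot(*Q.T);q=(r>16)&(r<20)
    a=np.degrees(np.arctan2(Q[q,1],Q[q,0]));gg=g[w][q];o=np.argsort(a)
    print([(int(x),int(y)) for x,y in zip(a[o],gg[o]) if y<110])
s=arm.sense();print(s['time_s'],s['tool_pos'],s['eef_rot'],s['joint_pos'])
E
```

```text
top [[0.5474, -0.1337], [0.5093, -0.1447], [0.5285, -0.1388]] 16.068874730582795 0.03964148945982439
246 ((529.3204956054688, -138.74635314941406), 26.658382415771484) [ 529.01777584 -138.98884444]
[(-173, 48), (-172, 36), (-167, 50), (-165, 45), (-161, 59), (-159, 74), (-155, 78), (-153, 74), (-149, 78), (-147, 103), (-144, 102), (-139, 85), (-129, 84), (-113, 107), (-70, 106), (6, 71), (8, 78), (13, 61), (15, 58), (19, 41), (21, 39), (24, 40), (27, 47), (30, 56), (32, 95), (36, 103), (40, 86), (50, 99), (109, 97), (115, 109), (124, 104), (165, 98), (179, 91)]
scene [[0.5123, -0.1405], [0.5465, -0.1304], [0.5299, -0.1356]] -163.54969080173532 0.035601383921779986
251 ((529.0286254882812, -136.4176788330078), 27.583698272705078) [ 529.04765944 -136.95738385]
[(-177, 77), (-173, 73), (-170, 64), (-167, 66), (-161, 63), (-154, 61), (-148, 96), (-147, 89), (3, 58), (6, 66), (10, 52), (12, 53), (19, 53), (25, 54), (32, 98), (32, 66), (39, 109)]
1.6 [0.61855146 0.1410463  0.18140973] [-2.03339319e-04 -2.57156394e-01  9.66369776e-01 -6.76672565e-05] [ 1.87526939e-01  3.28052503e-01  1.89038744e+00 -2.06152954e-04
  9.23548523e-01 -1.90330202e+00]
```

Call:
{"name": "send_rows", "arguments": {"targets": [[[0, 0, -4], [0, 0, 0], 1], [[0, 0, -8], [0, 0, 0], 1], [[0, 0, -11], [0, 0, 0], 1], [[0, 0, -13], [0, 0, 0], 1], [[0, 0, -14], [0, 0, 0], 1], [[0, 0, -14.5], [0, 0, 0], 1], [[0, 0, -14.5], [0, 0, 0], 1], [[0, 0, -14.5], [0, 0, 0], 0.7], [[0, 0, -14.5], [0, 0, 0], 0.5], [[0, 0, -14.5], [0, 0, 0], 0.3], [[0, 0, -14.5], [0, 0, 0], 0], [[0, 0, -14.5], [0, 0, 0], 0]], "force": 40}}

```text
time_s: 3.1
tool_pos: [0.6175, 0.1433, 0.037]
eef_rot: [0.0, -0.259, 0.966, -0.0]
force: [0.4, -0.3, 1.4]
gripper_width: 0.485
```

Call:
{"name": "send_rows", "arguments": {"targets": [[[0, 0, 0], [0, 0, 0], 0], [[0, 0, 0], [0, 0, 0], 0], [[0, 0, 0], [0, 0, 0], 0], [[0, 0, 0], [0, 0, 0], 0]]}}

```text
time_s: 3.6
tool_pos: [0.6174, 0.1433, 0.037]
eef_rot: [0.0, -0.259, 0.966, -0.0]
force: [0.9, -1.0, 0.7]
gripper_width: 0.482
```

```bash
python3 - <<'E'
from h import *
print(arm.sense()['tool_pos'],arm.sense()['gripper_width'])
a=[cv2.resize(grab(n,n+'1')['pixels'][c[1]-60:c[1]+60,c[0]-60:c[0]+60],(400,400),interpolation=cv2.INTER_CUBIC) for n,c in(('top',(267,194)),('scene',(284,237)))]
cv2.imwrite('pics/crop2.png',np.hstack(a))
E
```

```text
[0.61743013 0.14332994 0.03696229] 0.48221896678625453
```

View pics/crop2.png

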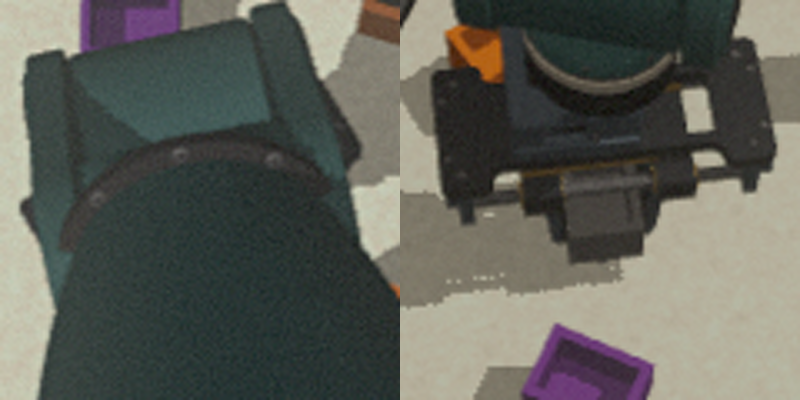

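The nest is gripped (0.482 of 91 mm is 43.9 mm wide). Next I'll lift it and carry it over the collar, turning −0.227 rad.

Call:
{"name": "send_rows", "arguments": {"targets": [[[0, 0, 2], [0, 0, 0], 0], [[0, 0, 5], [0, 0, 0], 0], [[0, 0, 8], [0, 0, 0], 0], [[-1, -3, 10], [0, 0, 0], 0], [[-2.2, -7, 10], [0, 0, -0.06], 0], [[-3.5, -11, 10], [0, 0, -0.12], 0], [[-4.7, -15, 10], [0, 0, -0.18], 0], [[-6, -19, 10], [0, 0, -0.227], 0], [[-7.2, -23, 10], [0, 0, -0.227], 0], [[-8.2, -26, 10], [0, 0, -0.227], 0], [[-8.84, -28.07, 10], [0, 0, -0.227], 0], [[-8.84, -28.07, 10], [0, 0, -0.227], 0]]}}

```text
time_s: 5.2
tool_pos: [0.5288, -0.1383, 0.1379]
eef_rot: [0.0, -0.147, 0.989, -0.0]
force: [0.3, 0.3, -2.3]
gripper_width: 0.483
```

Call:
{"name": "send_rows", "arguments": {"targets": [[[0, 0, -0.5], [0, 0, 0], 0], [[0, 0, -1], [0, 0, 0], 0], [[0, 0, -1.5], [0, 0, 0], 0], [[0, 0, -1.8], [0, 0, 0], 0], [[0, 0, -2], [0, 0, 0], 0], [[0, 0, -2], [0, 0, 0], 0]]}}

```text
time_s: 5.95
tool_pos: [0.529, -0.1373, 0.1168]
eef_rot: [-0.0, -0.148, 0.989, 0.0]
force: [-0.5, -0.3, -1.7]
gripper_width: 0.482
```

```bash
python3 - <<'E'
from h import *
s=arm.sense();print(s['time_s'],s['tool_pos'],s['eef_rot'],s['gripper_width'],s['force'],s['torque'],s['joint_pos'])
f=grab('scene','scene2');g=f['pixels']
cv2.imwrite('pics/crop3.png',cv2.resize(g[90:210,100:260],(800,600),interpolation=cv2.INTER_CUBIC))
E
```

```text
5.95 [ 0.52898465 -0.137332    0.11679932] [-9.37509600e-05 -1.47577432e-01  9.89050500e-01  4.03731861e-05] 0.481682459047038 [-0.47499655 -0.26472802 -1.73182084] [ 0.07544861  0.01990429 -0.01116744] [-2.96649333e-01  2.97044320e-01  2.08705715e+00 -1.13230680e-05
  7.57695185e-01 -2.16367431e+00]
```

View pics/crop3.png

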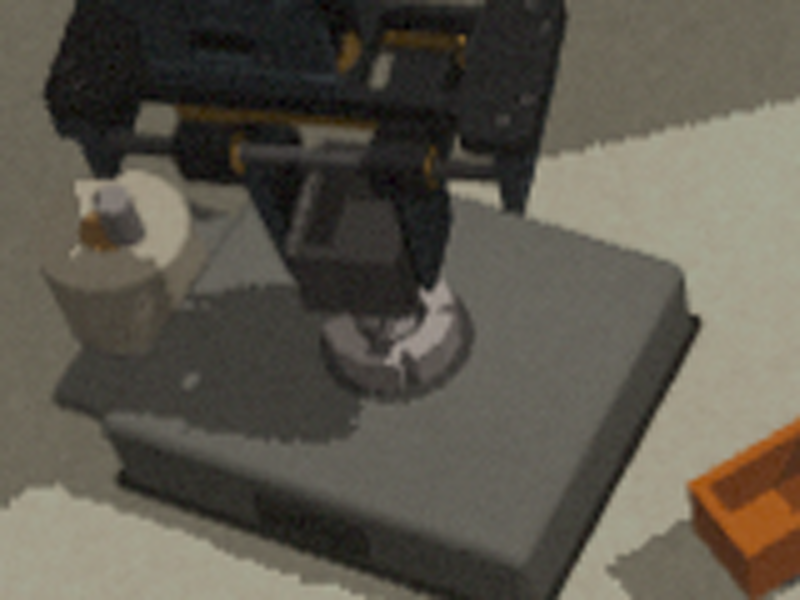

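The nest stem is held over the collar at about (385,330) with the slot facing the camera. Next I'll lower it gently, watching the force.

Call:
{"name": "send_rows", "arguments": {"targets": [[[0, 0, -0.4], [0, 0, 0], 0], [[0, 0, -0.8], [0, 0, 0], 0], [[0, 0, -1.0], [0, 0, 0], 0], [[0, 0, -1.2], [0, 0, 0], 0], [[0, 0, -1.3], [0, 0, 0], 0], [[0, 0, -1.3], [0, 0, 0], 0], [[0, 0, -1.3], [0, 0, 0], 0]]}}

```text
time_s: 6.88
tool_pos: [0.5291, -0.1374, 0.104]
eef_rot: [0.0, -0.148, 0.989, -0.0]
force: [0.4, 0.2, -2.2]
gripper_width: 0.479
```

Call:
{"name": "send_rows", "arguments": {"targets": [[[0, 0, -0.05], [0, 0, 0], 0], [[0, 0, -0.1], [0, 0, 0], 0], [[0, 0, -0.15], [0, 0, 0], 0], [[0, 0, -0.2], [0, 0, 0], 0], [[0, 0, -0.2], [0, 0, 0], 0]]}}

```text
time_s: 7.5
tool_pos: [0.5291, -0.1374, 0.102]
eef_rot: [0.0, -0.148, 0.989, -0.0]
force: [-1.3, 1.4, 2.4]
gripper_width: 0.48
```

It has entered: it is 4 mm below the collar top, with only the ~4 N plunger force. I'll keep pressing down.

Call:
{"name": "send_rows", "arguments": {"targets": [[[0, 0, -0.1], [0, 0, 0], 0], [[0, 0, -0.2], [0, 0, 0], 0], [[0, 0, -0.3], [0, 0, 0], 0], [[0, 0, -0.4], [0, 0, 0], 0], [[0, 0, -0.5], [0, 0, 0], 0], [[0, 0, -0.5], [0, 0, 0], 0]]}}

```text
time_s: 8.25
tool_pos: [0.529, -0.1374, 0.0969]
eef_rot: [0.0, -0.148, 0.989, -0.0]
force: [-1.6, 1.1, 4.7]
gripper_width: 0.48
```

Call:
{"name": "send_rows", "arguments": {"targets": [[[0, 0, -0.1], [0, 0, 0], 0], [[0, 0, -0.2], [0, 0, 0], 0], [[0, 0, -0.3], [0, 0, 0], 0], [[0, 0, -0.4], [0, 0, 0], 0], [[0, 0, -0.5], [0, 0, 0], 0], [[0, 0, -0.5], [0, 0, 0], 0]]}}

```text
time_s: 9.0
tool_pos: [0.5291, -0.1374, 0.0921]
eef_rot: [0.0, -0.148, 0.989, -0.0]
force: [-2.4, 2.0, 7.1]
gripper_width: 0.481
```

Call:
{"name": "send_rows", "arguments": {"targets": [[[0, 0, -0.1], [0, 0, 0], 0], [[0, 0, -0.2], [0, 0, 0], 0], [[0, 0, -0.3], [0, 0, 0], 0], [[0, 0, -0.36], [0, 0, 0], 0], [[0, 0, -0.36], [0, 0, 0], 0]]}}

```text
time_s: 9.62
tool_pos: [0.5291, -0.1374, 0.0886]
eef_rot: [0.0, -0.148, 0.989, -0.0]
force: [-1.7, 1.8, 9.0]
gripper_width: 0.481
```

```bash
python3 - <<'E'
from h import *
s=arm.sense();print(s['tool_pos'],s['force'],s['torque'],s['gripper_width'],s['joint_pos'][5])
E
```

```text
[ 0.52913457 -0.137398    0.08857842] [-1.71271387  1.82924723  9.00245544] [0.4178918  0.57501233 0.03297747] 0.4806982913837804 -2.1636940451582993
```

Call:
{"name": "send_rows", "arguments": {"targets": [[[0, 0, 0], [0, 0, -0.06], 0], [[0, 0, 0], [0, 0, -0.12], 0], [[0, 0, 0], [0, 0, -0.18], 0], [[0, 0, 0], [0, 0, -0.24], 0], [[0, 0, 0], [0, 0, -0.3], 0], [[0, 0, 0], [0, 0, -0.3], 0]]}}

```text
time_s: 10.38
tool_pos: [0.5297, -0.1376, 0.0889]
eef_rot: [0.001, 0.002, 1.0, -0.0]
force: [0.1, 0.6, 8.3]
gripper_width: 0.482
```

```bash
python3 - <<'E'
from h import *
s=arm.sense();print(s['tool_pos'],s['force'],s['torque'],s['gripper_width'],s['joint_pos'][5])
E
```

```text
[ 0.52973378 -0.13764402  0.088876  ] [0.13618386 0.63135758 8.3161227 ] [ 0.07224503  0.11551008 -0.00826988] 0.48179649667032426 -1.8627869396346055
```

Turning freely (torque about zero). Continuing.

Call:
{"name": "send_rows", "arguments": {"targets": [[[0, 0, 0], [0, 0, -0.06], 0], [[0, 0, 0], [0, 0, -0.12], 0], [[0, 0, 0], [0, 0, -0.18], 0], [[0, 0, 0], [0, 0, -0.24], 0], [[0, 0, 0], [0, 0, -0.3], 0], [[0, 0, 0], [0, 0, -0.36], 0], [[0, 0, 0], [0, 0, -0.4], 0], [[0, 0, 0], [0, 0, -0.4], 0]]}}

```text
time_s: 11.38
tool_pos: [0.5298, -0.1376, 0.0889]
eef_rot: [0.001, 0.201, 0.98, -0.0]
force: [0.2, -1.0, 9.1]
gripper_width: 0.474
```

```bash
python3 - <<'E'
from h import *
s=arm.sense();print(s['tool_pos'],s['force'],s['torque'],s['gripper_width'],s['joint_pos'][5])
E
```

```text
[ 0.52979953 -0.13764339  0.088896  ] [ 0.22963374 -0.9951293   9.06864584] [0.00430403 0.04301571 0.00970428] 0.4739498574059546 -1.4631006446637518
```

Call:
{"name": "send_rows", "arguments": {"targets": [[[0, 0, 0], [0, 0, -0.04], 0], [[0, 0, 0], [0, 0, -0.08], 0], [[0, 0, 0], [0, 0, -0.08], 0]]}}

```text
time_s: 11.75
tool_pos: [0.5298, -0.1377, 0.0889]
eef_rot: [0.001, 0.24, 0.971, -0.0]
force: [0.9, -0.3, 9.0]
gripper_width: 0.48
```

```bash
python3 - <<'E'
from h import *
s=arm.sense();print(s['tool_pos'],s['force'],s['torque'],s['gripper_width'],s['joint_pos'][5])
E
```

```text
[ 0.52983339 -0.13766524  0.08891474] [ 0.89569467 -0.30974723  9.04473583] [-0.03682052  0.02335827  0.02139201] 0.4795873694555616 -1.3830894694946225
```

Call:
{"name": "send_rows", "arguments": {"targets": [[[0, 0, 0], [0, 0, -0.03], 0], [[0, 0, 0], [0, 0, -0.06], 0], [[0, 0, 0], [0, 0, -0.06], 0]]}}

```text
time_s: 12.12
tool_pos: [0.5298, -0.1376, 0.0889]
eef_rot: [0.001, 0.269, 0.963, -0.0]
force: [-0.5, 0.9, 9.1]
gripper_width: 0.478
```

```bash
cat > s.py <<'E'
from h import *
s=arm.sense();print(s['tool_pos'].round(4),s['force'].round(2),s['torque'].round(3),s['gripper_width'].round(3),s['joint_pos'][5].round(3),s['joint_torque'][5].round(3))
E
python3 s.py
```

```text
Traceback (most recent call last):
  File "s.py", line 2, in <module>
    s=arm.sense();print(s['tool_pos'].round(4),s['force'].round(2),s['torque'].round(3),s['gripper_width'].round(3),s['joint_pos'][5].round(3),s['joint_torque'][5].round(3))
                                                                                        ^^^^^^^^^^^^^^^^^^^^^^^^
AttributeError: 'float' object has no attribute 'round'
```

Call:
{"name": "send_rows", "arguments": {"targets": [[[0, 0, 0], [0, 0, -0.02], 0], [[0, 0, 0], [0, 0, -0.04], 0], [[0, 0, 0], [0, 0, -0.04], 0]]}}

```text
time_s: 12.5
tool_pos: [0.5298, -0.1376, 0.0889]
eef_rot: [0.001, 0.288, 0.958, -0.0]
force: [0.4, 0.1, 9.1]
gripper_width: 0.482
```

```bash
python3 s.py
```

```text
Traceback (most recent call last):
  File "s.py", line 2, in <module>
    s=arm.sense();print(s['tool_pos'].round(4),s['force'].round(2),s['torque'].round(3),s['gripper_width'].round(3),s['joint_pos'][5].round(3),s['joint_torque'][5].round(3))
                                                                                        ^^^^^^^^^^^^^^^^^^^^^^^^
AttributeError: 'float' object has no attribute 'round'
```

```bash
sed -i "s/s\['gripper_width'\].round(3)/s['gripper_width']/" s.py; python3 s.py
```

```text
[ 0.5298 -0.1376  0.0889] [0.38 0.09 9.1 ] [0.062 0.01  0.063] 0.48192588039120465 -1.283 0.189
```

Call:
{"name": "send_rows", "arguments": {"targets": [[[0, 0, 0], [0, 0, -0.02], 0], [[0, 0, 0], [0, 0, -0.03], 0], [[0, 0, 0], [0, 0, -0.03], 0]]}}

```text
time_s: 12.88
tool_pos: [0.5298, -0.1377, 0.0889]
eef_rot: [0.001, 0.302, 0.953, -0.0]
force: [-0.7, -0.3, 8.7]
gripper_width: 0.48
```

```bash
python3 s.py
```

```text
[ 0.5298 -0.1377  0.0889] [-0.67 -0.26  8.71] [-0.005  0.022  0.045] 0.47951164717857825 -1.254 0.116
```

Call:
{"name": "send_rows", "arguments": {"targets": [[[0, 0, 0], [0, 0, -0.02], 0], [[0, 0, 0], [0, 0, -0.04], 0], [[0, 0, 0], [0, 0, -0.04], 0]]}}

```text
time_s: 13.25
tool_pos: [0.5298, -0.1377, 0.0889]
eef_rot: [0.001, 0.321, 0.947, -0.0]
force: [0.5, -0.4, 8.4]
gripper_width: 0.482
```

```bash
python3 s.py
```

```text
[ 0.5298 -0.1377  0.0889] [ 0.51 -0.36  8.36] [0.084 0.028 0.074] 0.4815796716664089 -1.213 0.189
```

Call:
{"name": "send_rows", "arguments": {"targets": [[[0, 0, 0], [0, 0, -0.02], 0], [[0, 0, 0], [0, 0, -0.03], 0], [[0, 0, 0], [0, 0, -0.03], 0]]}}

```text
time_s: 13.62
tool_pos: [0.5298, -0.1376, 0.0889]
eef_rot: [0.001, 0.335, 0.942, 0.0]
force: [-0.4, 0.6, 9.6]
gripper_width: 0.483
```

```bash
python3 s.py
```

```text
[ 0.5298 -0.1376  0.0889] [-0.39  0.61  9.63] [0.008 0.03  0.004] 0.48297811995771783 -1.184 0.116
```

Call:
{"name": "send_rows", "arguments": {"targets": [[[0, 0, 0], [0, 0, -0.02], 0], [[0, 0, 0], [0, 0, -0.03], 0], [[0, 0, 0], [0, 0, -0.03], 0]]}}

```text
time_s: 14.0
tool_pos: [0.5298, -0.1377, 0.0889]
eef_rot: [0.001, 0.349, 0.937, -0.0]
force: [-1.2, -0.3, 8.5]
gripper_width: 0.482
```

```bash
python3 s.py
```

```text
[ 0.5298 -0.1377  0.0889] [-1.22 -0.34  8.47] [-0.069  0.081  0.077] 0.4820218350044137 -1.154 0.145
```

Call:
{"name": "send_rows", "arguments": {"targets": [[[0, 0, 0], [0, 0, -0.02], 0], [[0, 0, 0], [0, 0, -0.03], 0], [[0, 0, 0], [0, 0, -0.03], 0]]}}

```text
time_s: 14.38
tool_pos: [0.5296, -0.1378, 0.0889]
eef_rot: [0.001, 0.363, 0.932, -0.0]
force: [-2.1, -3.0, 10.2]
gripper_width: 0.48
```

```bash
python3 s.py
```

```text
[ 0.5296 -0.1378  0.0889] [-2.05 -2.99 10.17] [-0.527  0.359  0.268] 0.479932841247742 -1.124 0.349
```

The stop is felt (torque rose to 0.27 N m at ~1.04 rad). I'll ease back slightly and let it rise.

Call:
{"name": "send_rows", "arguments": {"targets": [[[0, 0, 0], [0, 0, 0.03], 0], [[0, 0, 0.1], [0, 0, 0.03], 0], [[0, 0, 0.2], [0, 0, 0.03], 0], [[0, 0, 0.3], [0, 0, 0.03], 0], [[0, 0, 0.4], [0, 0, 0.03], 0], [[0, 0, 0.5], [0, 0, 0.03], 0], [[0, 0, 0.5], [0, 0, 0.03], 0]]}}

```text
time_s: 15.25
tool_pos: [0.5296, -0.1377, 0.0938]
eef_rot: [0.001, 0.349, 0.937, -0.0]
force: [-0.4, -1.6, 6.9]
gripper_width: 0.48
```

```bash
python3 s.py
```

```text
[ 0.5296 -0.1377  0.0938] [-0.35 -1.61  6.89] [-0.342  0.043 -0.   ] 0.4798129548376745 -1.154 0.002
```

Call:
{"name": "send_rows", "arguments": {"targets": [[[0, 0, 0.05], [0, 0, 0], 0], [[0, 0, 0.1], [0, 0, 0], 0], [[0, 0, 0.1], [0, 0, 0], 0]]}}

```text
time_s: 15.62
tool_pos: [0.5296, -0.1377, 0.0947]
eef_rot: [0.001, 0.349, 0.937, -0.0]
force: [0.7, -0.9, 6.0]
gripper_width: 0.478
```

```bash
python3 s.py
```

```text
[ 0.5296 -0.1377  0.0947] [ 0.67 -0.95  6.01] [-0.31  -0.043 -0.008] 0.4784806668184578 -1.154 0.002
```

Call:
{"name": "send_rows", "arguments": {"targets": [[[0, 0, 0.05], [0, 0, 0], 0], [[0, 0, 0.05], [0, 0, 0], 0]]}}

```text
time_s: 15.88
tool_pos: [0.5296, -0.1377, 0.095]
eef_rot: [0.001, 0.349, 0.937, -0.0]
force: [3.2, -4.6, 0.4]
gripper_width: 0.479
```

```bash
python3 s.py
```

```text
[ 0.5296 -0.1377  0.095 ] [ 3.18 -4.6   0.44] [-0.677 -0.653  0.007] 0.4788564974600431 -1.154 0.001
```

The upward pull is now resisted at 8 mm, so the lugs are against the notch ceiling. Releasing.

Call:
{"name": "send_rows", "arguments": {"targets": [[[0, 0, -0.03], [0, 0, 0], 0], [[0, 0, -0.03], [0, 0, 0], 0.5], [[0, 0, -0.03], [0, 0, 0], 0.55], [[0, 0, -0.03], [0, 0, 0], 0.7], [[0, 0, -0.03], [0, 0, 0], 0.9], [[0, 0, -0.03], [0, 0, 0], 1], [[0, 0, -0.03], [0, 0, 0], 1], [[0, 0, -0.03], [0, 0, 0], 1]]}}

```text
time_s: 16.88
tool_pos: [0.529, -0.1374, 0.0945]
eef_rot: [0.0, 0.349, 0.937, -0.0]
force: [0.6, 0.4, -0.4]
gripper_width: 0.999
```

Call:
{"name": "send_rows", "arguments": {"targets": [[[0, 0, 1], [0, 0, 0], 1], [[0, 0, 3], [0, 0, 0], 1], [[0, 0, 6], [0, 0, 0], 1], [[0, 0, 10], [0, 0, 0], 1], [[0, 3, 14], [0, 0, 0], 1], [[0, 9, 16], [0, 0, 0], 1], [[0, 14, 16], [0, 0, 0], 1], [[0, 20, 16], [0, 0, 0], 1], [[0, 25, 16], [0, 0, 0], 1], [[0, 30, 16], [0, 0, 0], 1], [[0, 30, 16], [0, 0, 0], 1], [[0, 30, 16], [0, 0, 0], 1]]}}

```text
time_s: 18.38
tool_pos: [0.5289, 0.1623, 0.2549]
eef_rot: [0.0, 0.349, 0.937, -0.0]
force: [0.9, -0.1, 0.6]
gripper_width: 1.001
```

```bash
python3 - <<'E'
from h import *
a=[]
for n,c in(('top',(408,233)),('scene',(178,145))):
    f=grab(n,n+'3');C=cloud(f);X=C[...,2];v,u=np.mgrid[:420,:560]
    m=(abs(u-c[0])<32)&(abs(v-c[1])<32)&(X>.112)&(X<.13);P=C[m]
    print(n,m.sum(),cv2.minAreaRect((P[:,:2]*1000).astype(np.float32)),np.percentile(P[:,2],[5,50,95]))
    A=np.c_[P[:,:2]-P[:,:2].mean(0),np.ones(len(P))];print(' slope',np.linalg.lstsq(A,P[:,2],rcond=None)[0])
    a.append(cv2.resize(f['pixels'][c[1]-50:c[1]+50,c[0]-50:c[0]+50],(400,400),interpolation=cv2.INTER_CUBIC))
cv2.imwrite('pics/crop4.png',np.hstack(a))
E
python3 s.py
```

```text
top 393 ((529.033203125, -137.51223754882812), (45.16315460205078, 61.62364196777344), 49.89073181152344) [0.11357881 0.12063797 0.12369344]
 slope [ 0.00178352 -0.00461974  0.1200687 ]
scene 340 ((529.2045288085938, -136.4146728515625), (49.29690933227539, 59.970455169677734), 48.889259338378906) [0.11305624 0.1181269  0.12098112]
 slope [-0.0087472  -0.01088747  0.11771478]
[0.529  0.1617 0.2547] [ 0.19 -0.67 -0.38] [-0.051  0.002 -0.01 ] 0.9984316106580677 -0.601 -0.007
```

View pics/crop4.png

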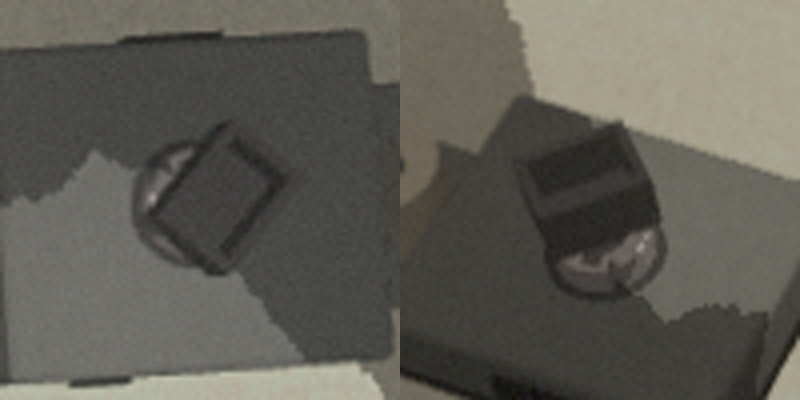

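View pics/scene3.png

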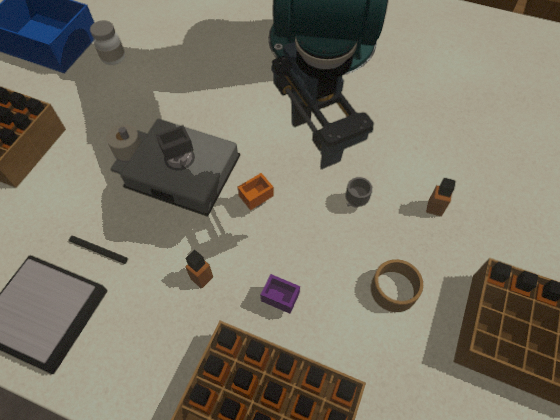

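The nest stands level at the collar (crop centre about (230,200) top view; about (175,145) in the scene view), its top at 0.120 m as expected when locked. The bystanders are where they stood.

```bash
python3 -c "
from station import arm
arm.job_done()"
```

```text
the job is handed in; nothing more can be done
```

The oblong nest is fitted and locked on the turntable, and I handed the job in about 18 s into the 59 s limit.

**Steps:**
- I gripped the nest across its 44 mm width and entered the lugs through the slots at about +17°.
- I pressed it down to about 2 mm above the seat, with about 11 N on the spring.
- I turned it clockwise about 60°, until the torque rose to 0.27 N m at the stop. I then eased it back about 2° and let it rise.
- A light upward pull at 8 mm above the seat met resistance from the notch ceiling, so I opened the gripper and moved away.

**Last checks:**
- **Height:** the nest's top is at 0.118–0.120 m in the two cameras; 0.120 m is expected when locked.
- **Pose:** it stands level within 1°, centred on the collar at about (0.529, −0.137), at about −40°.
- **Surroundings:** the round nest, bottles, tape roll and look-alikes look unmoved in the last picture, and the robot touches nothing.

**Disagreement:** the stop came about 8° past the 52° figure. That fits the lugs' slack in the slots and notches. I did not do a separate twist test after letting go.

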